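# Close up the loaded ware crate

## Task

The yellow crate is loaded with cups: put its plywood lid on, one short edge tucked under the steel lip and pushed back against the sprung strip there so that the front edge drops inside the front wall and the whole lid lies flush on its ledges; then swing the steel keeper bar fully shut across the front of the lid until it snaps past the brass ball and stays there. Do not hit the cups inside with the lid or tip them, and leave the other cups and the ink bottle where they stand.

Things in the scene. Friction and masses are not known exactly. Their poses are not given: they have to be found in the camera images.
- crate: Yellow crate fixed to the bench, 195 (x) by 165 (y) by 88 mm high; front at -x, steel lip at the back. Origin: on its underside, 92 mm behind the front. Lid pocket: from the front wall's inner face, x = -80 mm, back under the lip; y -72.5 to +72.5 mm; walls 84 mm high. The lid lies at z = 75 mm on 10 mm ledges at front and sides and a deck (x from +30 mm) at the back. Loaded cups' tops: z = 68 mm
- lip_edge (a point): Middle of the lip's lower front edge: crate frame (70, 0, 88) mm; lip 3 mm thick, full width, over a slot 13 mm high. In it a black sprung strip faces the lid's edge at x = 78 mm and yields to 85 mm (4 N at first, 10 N at the end). The lid goes in only tilted: back edge in the slot, pushed back past x = 80 mm, front edge then down inside the front wall; the strip pushes it forward again
- lid: Plywood lid, 160 (x) by 140 (y) by 8 mm thick, lying loose on the bench, about 0.25 kg, alike when turned half round. Origin: centre of the plate's underside, z up. On top stands a dark wooden grip, 14 mm thick (x), 90 mm long (y), from z = 8 to z = 44 mm, centred
- keeper (a joint): Hinge angle of the steel keeper bar, rad: 0 = shut across the lid's front (end stop), growing to 1.45 as it swings out, level; stays where left. In the crate frame the bar points from its hinge to (-sin q, -cos q); 22 mm wide, 198 mm long, z = 86 to 96 mm (3 mm over a seated lid). From q = 0.2 to 0.05 it rides over the sprung ball (about 5 to 10 N at the knob)
- keeper_hinge (a point): On the keeper's vertical hinge axis, at the bar's mid height: crate frame (-80, +94, 91) mm
- keeper_knob (a point): Centre of the upright red knob on the keeper bar: 20 mm in diameter, from 18 mm below to 18 mm above this point, 150 mm from the hinge axis
- catch (a point): Top of the sprung brass ball (18 mm diameter, stands 3 mm into the bar's path) on its dark steel block: crate frame (-97, -94, 89) mm
- loaded_1: White ribbed cup standing base up in the crate, 58 mm diameter, 60 mm high; origin: centre of its underside
- loaded_2: The other loaded cup, alike
- cup_1: White ribbed cup standing base up on the bench, 58 mm diameter, 60 mm high; leave it alone; origin: centre of its underside
- cup_2: Another such cup on the bench; leave it alone
- bottle: Black ink bottle with white cap and grey tip, 42 mm diameter, 117 mm high, standing on the bench; leave it alone; origin: centre of its underside
Not all that is in view belongs to the job. Of the things like the lid, leave any that is blue or orange; of the rest the smaller one is meant.

How it is judged:
By the outcome, as a careful person would: the job done as asked, in the order asked, and still so for the second after the job is handed in, with the robot touching nothing.
It also fails if it takes over 61 s, if anything falls off the work surface, if the arm or the gripper's body presses on something with over 40 N, if the wrist force passes 120 N, or if a joint passes its speed limit or range.

## Robot

A 6-joint arm with a two-finger parallel gripper is mounted at the origin on the work surface. World frame = base frame: x ahead of the robot, y to its left, z up, the work surface at z = 0. Lengths are in m, angles in rad, forces in N, time in s.
With the tool pointing down it reaches from about 0.4 to 0.825 m from the base axis. Payload 7 kg.
Tool frame: the origin (TCP) lies between the finger pads; the fingertips stand 17 mm ahead of it and the grasp point (between the pads) lies 2 mm behind it; z points along the fingers, y is the line along which they close (so a half turn about z gives the same grasp; the last joint's range is limited). The gripper opens to 85 mm and grips with 20 to 120 N. Pads are 22 mm wide; open, the fingers measure 114 mm over their backs; the gripper's body (76 mm by 85 mm) begins 54 mm behind the grasp point. The pads swing forward as they close: fully open they stand 13 mm farther back than shut.
Start: joints at [1.619, 0.359, 0.012, 0, -1.224, -0.288], TCP at [0.16, 0.656, 0.209] pointing down, gripper open.
Joint ranges: [-3.07, 3.07], [-1.43, 2.12], [-1.02, 1.25], [-3.03, 1.67], [-3.05, -0], [-3.03, 3.03]. Speed limits (rad/s): [2.39, 2.39, 3.01, 3.14, 3.14, 3.14].

## Interface

Orientations are given as a unit quaternion [w, x, y, z].
In Python, from workcell import readout, read_camera, get_calibration, order, spotter gives the robot as it stands. The module is installed in compiled form; this text tells all that it offers.
- The arm moves only by the tool step_arm, never from a script. Its argument "moves" is a list of rows, each a list of 5 numbers: the shift along the world's x, y, z in m, then the turn about the world's z in degrees, then the finger opening in m, from 0 to 0.0854. A call has 1 to 10 rows; each row shifts and turns the commanded pose from where the row before left it; what a row does not reach is not made up. A row lasts 1/10 s, in which the tool goes at most 50 mm and 8.59 degrees, less where a joint would pass 70% of its speed; a pose out of reach is approached as far as the arm can. A call with a gripper value outside its range is refused whole. The fingers move at their own pace and stop on an object; "newtons" is the grip in N (left out, the last holds). Time passes only in rows, so rows that do not move let the fingers close. It gives the time, the measured TCP pose, the force, the opening and the grip force at its end, in the units of the state.
- readout.get_obs(): the state, without advancing time (a new reading comes with each control period).
- read_camera(name): name is "side" or "top"; returns (picture, depth): 384x512x3 uint8, red, green, blue; 384x512 float32, m along the optical axis (not along the pixel's ray), 0 where there is no reading.
- get_calibration(name): a dict with "fov_y" (degrees; the focal length in pixels is half the picture's height over the tangent of half this angle, whatever the lens; pixels are square), "cx", "cy" (the principal point, pixels), "position" and "attitude" of the camera in the world. Camera axes: x right, y up, looking along -z (the intrinsics and any distortion apply to the point x, -y, -z); pixel columns grow to the right and rows downward; lengths in m; the calibration is good to about 2 mm. A picture is of the moment at which its call begins. get_calibration takes no time and is no camera call.
- order.finish_job(): hands the job in; it is judged then, once.
Trained networks look in the newest picture that a camera, given by its name, has taken for a name from the list of things; names that differ only in an ending like _2 or _b are one class to them, and where a whole thing is asked for, a point or a joint stands for the part that bears it (a point fixed in the world has none). Each returns a list of dicts, best first, with "confidence" (0 to 1); they miss things now and then, are a little off and sometimes report something else, mostly with a low value. They report only what shows in the picture. A call takes as long as a camera call. They do not tell look-alikes from the thing itself.
- spotter.regions_of(camera, label): "mask" (384x512 bool, what is visible of it) and "extent" ([centre column, centre row, width, height] in pixels, round what is visible of it).
The state is a dict: "clock": time; "joint_pos": joint angles; "joint_velocities": joint speeds; "tau": joint torques, N m; "tool_pos": TCP position; "orientation": TCP orientation; "ft_force": force on the tool from outside, world axes, zero at the start; "wrist_torque": the same for the moment, N m; "gripper_width": opening from 0.0 (shut) to 1.0 (fully open); "finger_force": force on a finger pad.
Only numpy, scipy, OpenCV 4.12 (cv2) and the standard library are available. Lean on these libraries where they do the work, as an engineer would, in place of code of your own. Each camera call takes 0.05 s, during which the arm holds its last target. There are 200 camera calls.

## Working session

There is one attempt and no reset: what is moved stays moved. The work goes in short steps, Python scripts to look and compute and a tool call to move; the robot and the scene stay as the last step left them, time stands still between calls to the robot, and variables do not carry over. Pictures are saved under pics/ and viewed, at most 10 in all, crops included, and the job is handed in when it is done.

Besides the shell and the picture viewer there is one more tool, called after "Request:" as name([rows], argument=value, ...), one row to a line, values as JSON. step_arm: Moves the arm, as the interface text tells. Its arguments: {"type":"object","properties":{"moves":{"type":"array"},"newtons":{"type":"number"}},"required":["moves"]}

```bash
mkdir -p pics
cat > h.py <<'E'
import numpy as np, cv2
from workcell import readout, read_camera, get_calibration, order, spotter
from scipy.spatial.transform import Rotation as R
def cal(n):
    c=get_calibration(n); f=192/np.tan(np.radians(c["fov_y"])/2)
    a=np.array(c["attitude"],float)
    M=a if a.shape==(3,3) else R.from_quat(a[[1,2,3,0]]).as_matrix()
    return c,f,M,np.array(c["position"])
def cloud(n,d):
    c,f,M,p=cal(n)
    v,u=np.mgrid[:384,:512]
    X=np.stack([(u-c["cx"])/f*d,-(v-c["cy"])/f*d,-d],-1)
    return X@M.T+p
def proj(n,P):
    c,f,M,p=cal(n); q=(np.atleast_2d(P)-p)@M
    return np.c_[c["cx"]+f*q[:,0]/-q[:,2], c["cy"]-f*q[:,1]/-q[:,2]]
E
python3 - <<'E'
from h import *
for n in("top","side"):
    c=get_calibration(n); print(n,c)
    im,d=read_camera(n); np.savez(f"/tmp/{n}0.npz",im=im,d=d)
    cv2.imwrite(f"pics/{n}0.png",cv2.resize(im[:,:,::-1],None,fx=1.5,fy=1.5))
    W=cloud(n,d)
    for l in("lid","crate","keeper","keeper_knob","loaded_1","cup_1","bottle"):
        for r in spotter.regions_of(n,l):
            m=r["mask"]&(d>0); w=W[m]
            print(l,round(r["confidence"],2),np.round(r["extent"]),np.round(np.median(w,0),3) if len(w) else "", np.round(np.percentile(w[:,2],98),3) if len(w) else "")
o=readout.get_obs();print({k:np.round(v,3) for k,v in o.items()})
E
```

```text
top {'fov_y': 56.83721733954377, 'cx': 256.9285607628618, 'cy': 188.92331334174858, 'position': array([ 0.4318846 , -0.15551209,  1.36578125]), 'attitude': array([-0.70552786, -0.02638659,  0.02845274,  0.70761898])}
lid 0.92 [291. 215.  50.  57.] [ 0.441 -0.29   0.009] 0.046
lid 0.72 [368. 251.  65.  71.] [ 0.305 -0.585  0.012] 0.06
lid 0.65 [154. 255.  75.  76.] [0.281 0.22  0.013] 0.063
lid 0.58 [337. 154.  44.  51.] [ 0.673 -0.467  0.009] 0.045
crate 0.82 [184. 178. 102.  58.] [0.581 0.183 0.079] 0.101
keeper 0.63 [209. 195.  60.  21.] [0.509 0.026 0.097] 0.134
keeper_knob 0.69 [169. 184.  15.  19.] [0.553 0.162 0.068] 0.074
keeper_knob 0.58 [209. 196.  56.  18.] [0.509 0.01  0.097] 0.135
loaded_1 0.71 [170. 184.  20.  19.] [0.555 0.161 0.068] 0.074
loaded_1 0.61 [170. 166.  18.  14.] [0.615 0.157 0.068] 0.073
cup_1 0.65 [220. 133.  17.  21.] [ 0.747 -0.018  0.06 ] 0.066
cup_1 0.55 [288. 145.  16.  12.] [ 0.7   -0.279  0.06 ] 0.066
bottle 0.56 [257. 144.   9.  13.] [ 0.701 -0.16   0.077] 0.104
side {'fov_y': 54.95965959662942, 'cx': 263.69156245031775, 'cy': 193.72336578999239, '
[... 811 characters left out ...]
6.  16.  19.] [ 0.695 -0.266  0.044] 0.062
cup_1 0.55 [186. 223.  19.  25.] [ 0.743 -0.002  0.046] 0.063
bottle 0.68 [212. 191.  13.  27.] [ 0.7   -0.147  0.056] 0.099
{'clock': np.float64(0.8), 'joint_pos': array([ 1.619,  0.359,  0.012, -0.   , -1.224, -0.288]), 'joint_velocities': array([ 0.001,  0.001,  0.001, -0.   , -0.   ,  0.001]), 'tau': array([ 4.0000e-03, -5.8288e+01,  2.9366e+01,  6.9420e+00, -0.0000e+00,
       -0.0000e+00]), 'tool_pos': array([0.16 , 0.656, 0.209]), 'orientation': array([ 0.   ,  0.993, -0.12 ,  0.   ]), 'ft_force': array([0.524, 0.833, 0.01 ]), 'wrist_torque': array([-0.023, -0.003, -0.03 ]), 'finger_force': np.float64(0.0), 'gripper_width': np.float64(0.999)}
```

View pics/top0.png

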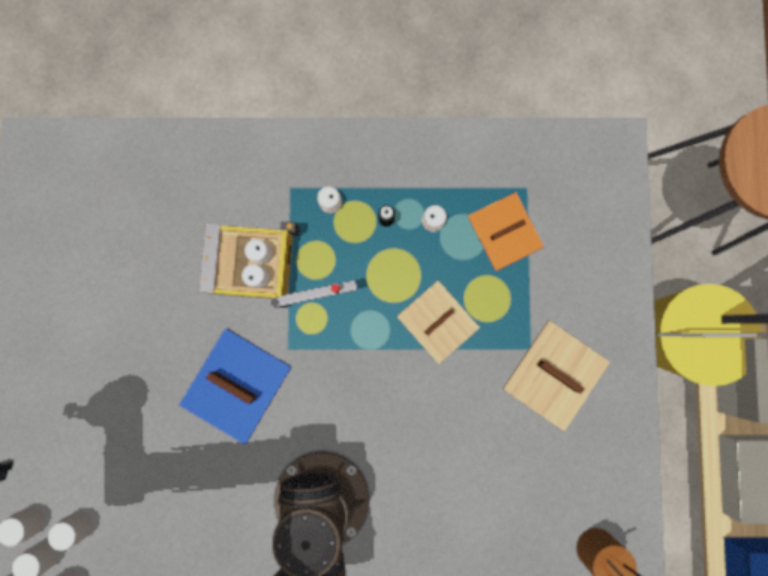

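View pics/side0.png

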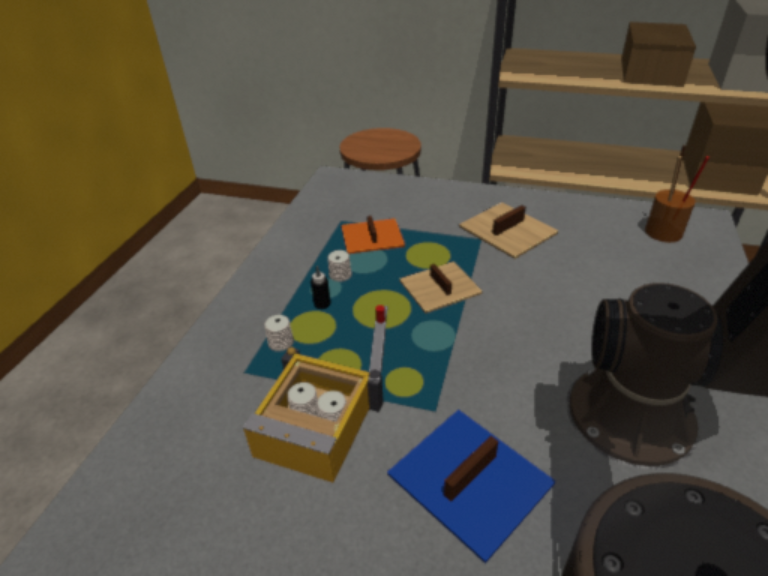

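The top view shows the crate at (245,260) with its lip to the left, so crate +x is about world +y. The keeper is open with its knob at (336,288). The small plain lid is at (437,322); the larger plain one at (557,375) and the blue and orange ones are decoys. Next I'll refine the poses by fitting model edges in both views.

```bash
cat >> h.py <<'E'
from scipy.optimize import differential_evolution, minimize
def seg(a,b,n=60):
    t=np.linspace(0,1,n)[:,None]; return np.array(a)*(1-t)+np.array(b)*t
CR=np.vstack([seg((-92,-82.5,84),(-92,82.5,84)),seg((-80,-72.5,84),(-80,72.5,84)),seg((-92,82.5,84),(70,82.5,84)),seg((-92,-82.5,84),(70,-82.5,84)),
  seg((-80,72.5,84),(70,72.5,84)),seg((-80,-72.5,84),(70,-72.5,84)),seg((70,-82.5,91),(70,82.5,91)),seg((103,-82.5,91),(103,82.5,91))])/1000
def rect(x,y,z): return [seg((sx*x,-y,z),(sx*x,y,z)) for sx in(-1,1)]+[seg((-x,s*y,z),(x,s*y,z)) for s in(-1,1)]
LID=np.vstack(rect(80,70,8)+rect(7,45,44)[:2])/1000
LIDP=np.vstack(rect(80,70,8))/1000
def pts(model,p,z):
    c,s=np.cos(p[2]),np.sin(p[2])
    return model@np.array([[c,s,0],[-s,c,0],[0,0,1]])+[p[0],p[1],z]
def grad(im):
    g=cv2.GaussianBlur(im,(0,0),0.8).astype(np.float32)
    m=np.sqrt(sum(cv2.Sobel(g[:,:,k],cv2.CV_32F,1,0)**2+cv2.Sobel(g[:,:,k],cv2.CV_32F,0,1)**2 for k in range(3)))
    return np.minimum(m,150)
def fit(model,ims,p0,z=0.,r=(.02,.02,.2),fitz=False):
    G={n:grad(i) for n,i in ims.items()}
    def cost(p):
        zz=p[3] if fitz else z; s=0
        for n in G:
            q=proj(n,pts(model,p,zz)).astype(np.float32)
            s-=cv2.remap(G[n],q[:,:1],q[:,1:],cv2.INTER_LINEAR).mean()
        return s
    b=[(a-w,a+w) for a,w in zip(p0,r)]+([(z-.02,z+.02)] if fitz else [])
    o=differential_evolution(cost,b,seed=1,tol=1e-6,maxiter=150,popsize=12)
    return o.x,o.fun
E
cat > fit0.py <<'E'
from h import *
I={n:np.load(f"/tmp/{n}0.npz")["im"] for n in("top","side")}
res={}
for name,m,p0 in(("crate",CR,(.585,.19,1.57)),("lid",LID,(.441,-.285,-.75))):
    for S in(("top",),("side",),("top","side")):
        x,f=fit(m,{n:I[n] for n in S},p0,r=(.03,.03,.2 if name=="crate" else .25),fitz=len(S)==2)
        print(name,S,np.round(x,4),round(f,1))
    res[name]=x
# overlay
out=[]
for n in("top","side"):
    im=cv2.resize(I[n][:,:,::-1],None,fx=5,fy=5,interpolation=cv2.INTER_CUBIC)
    for k,m in(("crate",CR),("lid",LID)):
        q=proj(n,pts(m,res[k],res[k][3]))
        for a in q: cv2.circle(im,tuple(int(v) for v in (a+.5)*5),1,(255,0,255),-1)
        c=(q.mean(0)*5).astype(int); cr=im[max(c[1]-190,0):c[1]+190,max(c[0]-250,0):c[0]+250]
        out.append(cv2.resize(cr,(400,300)))
cv2.imwrite("pics/ov0.png",np.vstack([np.hstack(out[:2]),np.hstack(out[2:])]))
# keeper
K=res["crate"]; h=pts(np.array([[-.08,.094,.091]]),K,K[3])[0]; print("hinge",h)
for n in("top","side"):
    d=np.load(f"/tmp/{n}0.npz")["d"];W=cloud(n,d);im=I[n].astype(int)
    red=(im[:,:,0]>120)&(im[:,:,1]<70)&(im[:,:,2]<70)&(np.linalg.norm(W[:,:,:2]-[.5,.03],axis=2)<.08)
    w=W[red]; print(n,red.sum(),np.median(w,0).round(4),w.max(0).round(3))
from workcell import readout
print(R.from_quat(np.roll(readout.get_obs()["orientation"],-1)).as_matrix().round(3))
E
python3 fit0.py
```

```text
Traceback (most recent call last):
  File "fit0.py", line 6, in <module>
    x,f=fit(m,{n:I[n] for n in S},p0,r=(.03,.03,.2 if name=="crate" else .25),fitz=len(S)==2)
        ~~~^^^^^^^^^^^^^^^^^^^^^^^^^^^^^^^^^^^^^^^^^^^^^^^^^^^^^^^^^^^^^^^^^^^^^^^^^^^^^^^^^^
  File "h.py", line 41, in fit
    o=differential_evolution(cost,b,seed=1,tol=1e-6,maxiter=150,popsize=12)
  File "h.py", line 37, in cost
    q=proj(n,pts(model,p,zz)).astype(np.float32)
      ~~~~^^^^^^^^^^^^^^^^^^^
  File "h.py", line 15, in proj
    c,f,M,p=cal(n); q=(np.atleast_2d(P)-p)@M
            ~~~^^^
  File "h.py", line 5, in cal
    c=get_calibration(n); f=192/np.tan(np.radians(c["fov_y"])/2)
ValueError: time passes only in moves, steps and waits
```

Calibration calls are limited, so I'll cache them.

```bash
sed -i 's/^def cal(n)/import functools\n@functools.cache\ndef cal(n)/' h.py; python3 fit0.py
```

```text
crate ('top',) [0.5869 0.1792 1.4926] -133.9
crate ('side',) [0.5871 0.1796 1.497 ] -143.3
crate ('top', 'side') [ 5.8710e-01  1.7930e-01  1.4933e+00 -5.0000e-04] -277.1
lid ('top',) [ 0.4371 -0.3019 -0.8295] -87.7
lid ('side',) [ 0.4406 -0.2983 -0.7143] -109.6
lid ('top', 'side') [ 0.4355 -0.3034 -0.8342 -0.0063] -198.1
hinge [0.48716525 0.10679298 0.09052111]
top 6 [ 0.5163 -0.0435  0.1311] [ 0.521 -0.038  0.135]
side 15 [ 0.5166 -0.0369  0.132 ] [ 0.525 -0.033  0.133]
[[ 0.971 -0.237 -0.   ]
 [-0.237 -0.971 -0.   ]
 [ 0.     0.    -1.   ]]
```

View pics/ov0.png

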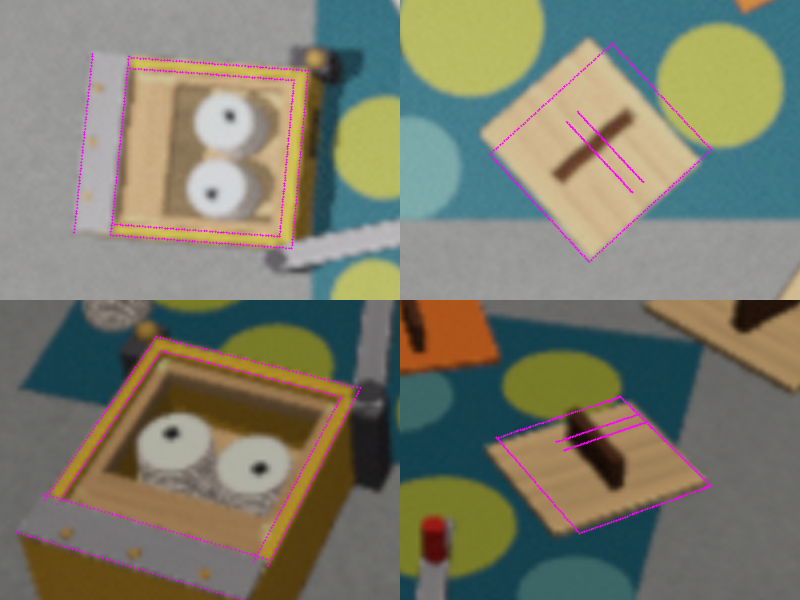

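The crate fit is within a pixel in both views. The lid guess was a quarter turn wrong (its grip runs lower-left to upper-right in the top crop), so I'll refit it.

```bash
cat > fit1.py <<'E'
from h import *
I={n:np.load(f"/tmp/{n}0.npz")["im"] for n in("top","side")}
for S in(("top",),("side",),("top","side")):
    x,f=fit(LID,{n:I[n] for n in S},(.441,-.285,.85),r=(.03,.03,.3),fitz=len(S)==2)
    print(S,np.round(x,4),round(f,1))
out=[]
for n in I:
    im=cv2.resize(I[n][:,:,::-1],None,fx=5,fy=5,interpolation=cv2.INTER_CUBIC)
    q=proj(n,pts(LID,x,x[3]))
    for a in q: cv2.circle(im,tuple(int(v) for v in (a+.5)*5),1,(255,0,255),-1)
    c=(q.mean(0)*5).astype(int); out.append(cv2.resize(im[c[1]-190:c[1]+190,c[0]-250:c[0]+250],(400,300)))
cv2.imwrite("pics/ov1.png",np.hstack(out))
E
python3 fit1.py
```

```text
('top',) [ 0.4405 -0.2928  0.7108] -149.5
('side',) [ 0.4395 -0.2934  0.6953] -148.2
('top', 'side') [ 4.399e-01 -2.934e-01  6.999e-01 -1.000e-04] -297.5
```

View pics/ov1.png

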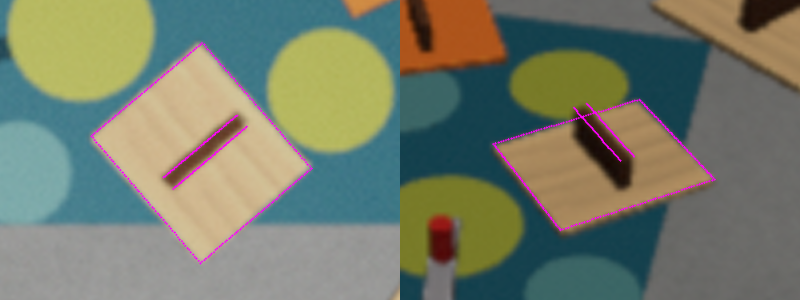

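Request:
step_arm([
  [0.032, -0.04, 0, -3.62, 0.085],
  [0.032, -0.04, 0, -3.62, 0.085],
  [0.032, -0.04, 0, -3.62, 0.085],
  [0.032, -0.04, 0, -3.62, 0.085],
  [0.032, -0.04, 0, -3.62, 0.085],
  [0.032, -0.04, 0, -3.62, 0.085],
  [0.032, -0.04, 0, -3.62, 0.085],
  [0.032, -0.04, 0, -3.62, 0.085],
  [0.032, -0.04, 0, -3.62, 0.085],
  [0.032, -0.04, 0, -3.62, 0.085],
], newtons=60)

```text
clock: 1.8
tool_pos: [0.4737, 0.2636, 0.2099]
orientation: [-0.0, 0.906, -0.423, 0.0]
ft_force: [1.4, 1.3, -0.5]
gripper_width: 0.995
finger_force: 0.0
```

Request:
step_arm([
  [-0.003, -0.045, 0, 0, 0.085],
  [-0.003, -0.045, 0, 0, 0.085],
  [-0.003, -0.045, 0, 0, 0.085],
  [-0.003, -0.045, 0, 0, 0.085],
  [-0.003, -0.045, 0, 0, 0.085],
  [-0.003, -0.045, 0, 0, 0.085],
  [-0.003, -0.045, 0, 0, 0.085],
  [-0.003, -0.045, 0, 0, 0.085],
  [-0.003, -0.045, 0, 0, 0.085],
  [-0.003, -0.045, 0, 0, 0.085],
])

```text
clock: 2.8
tool_pos: [0.4424, -0.1866, 0.21]
orientation: [-0.0, 0.907, -0.422, 0.001]
ft_force: [1.0, -0.6, 0.3]
gripper_width: 0.994
finger_force: 0.0
```

Request:
step_arm([
  [-0.005, -0.045, 0, 0, 0.06],
  [-0.005, -0.045, 0, 0, 0.06],
  [0, -0.0094, -0.03, 0, 0.06],
  [0, 0, -0.04, 0, 0.06],
  [0, 0, -0.04, 0, 0.06],
  [0, 0, -0.03, 0, 0.06],
  [0, 0, -0.02, 0, 0.06],
  [0, 0, -0.01, 0, 0.06],
  [0, 0, -0.008, 0, 0.06],
  [0, 0, 0, 0, 0.06],
])

```text
clock: 3.8
tool_pos: [0.4327, -0.2841, 0.0311]
orientation: [0.0, 0.907, -0.422, -0.0]
ft_force: [0.0, -0.3, 0.2]
gripper_width: 0.704
finger_force: 0.0
```

Request:
step_arm([
  [0, 0, 0, 0, 0.0],
  [0, 0, 0, 0, 0.0],
  [0, 0, 0, 0, 0.0],
  [0, 0, 0, 0, 0.0],
  [0, 0, 0, 0, 0.0],
  [0, 0, 0, 0, 0.0],
])

```text
clock: 4.4
tool_pos: [0.4327, -0.2842, 0.0316]
orientation: [-0.0, 0.907, -0.422, 0.0]
ft_force: [0.9, -0.4, -0.5]
gripper_width: -0.001
finger_force: 0.0
```

The fingers shut on nothing, so I'll look.

```bash
cat > look.py <<'E'
import sys
from h import *
tag=sys.argv[1]; c=np.array([float(v) for v in sys.argv[2:5]]); out=[]
for n in("top","side"):
    im,d=read_camera(n); np.savez(f"/tmp/{n}{tag}.npz",im=im,d=d)
    u=proj(n,c)[0].round().astype(int); x=min(max(u[0]-40,0),432);y=min(max(u[1]-40,0),304)
    out.append(cv2.resize(im[y:y+80,x:x+80,::-1],(400,400),interpolation=cv2.INTER_CUBIC)); print(n,"crop origin",x,y)
cv2.imwrite(f"pics/{tag}.png",np.hstack(out))
E
python3 look.py a .44 -.29 .03; python3 -c "
from h import *
print({k:np.round(v,4) for k,v in readout.get_obs().items()})"
```

```text
top crop origin 252 174
side crop origin 253 145
{'clock': np.float64(4.5), 'joint_pos': array([-0.2015,  0.2941, -0.5547, -0.    , -0.7219,  0.9008]), 'joint_velocities': array([0.0001, 0.0028, 0.0012, 0.0011, 0.0009, 0.0002]), 'tau': array([ 2.10000e-03, -4.46049e+01,  2.06469e+01,  4.88000e+00,
       -9.00000e-04, -0.00000e+00]), 'tool_pos': array([ 0.4327, -0.2842,  0.0314]), 'orientation': array([-0.    ,  0.9065, -0.4221,  0.    ]), 'ft_force': array([-0.7481, -0.8269,  0.3699]), 'wrist_torque': array([0.0166, 0.0223, 0.0389]), 'finger_force': np.float64(0.0), 'gripper_width': np.float64(0.0034)}
```

View pics/a.png

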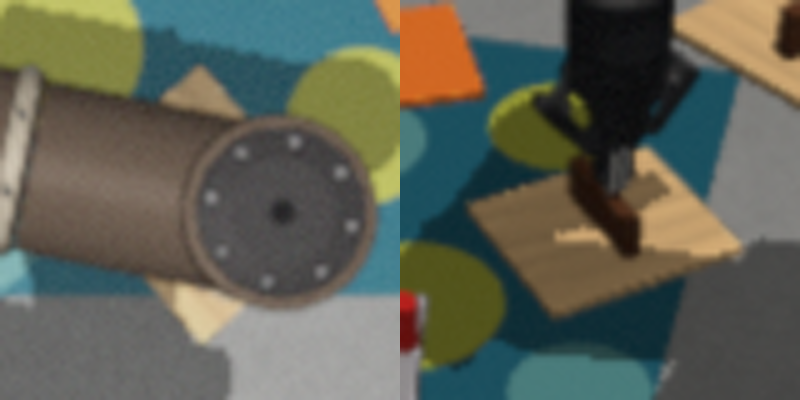

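The fingers closed just beyond the grip: in the side crop the tip at (617,190) is behind the grip. I'll measure where they really are.

```bash
python3 - <<'E'
from h import *
for n in("side","top"):
    z=np.load(f"/tmp/{n}a.npz"); W=cloud(n,z["d"])
    m=(np.linalg.norm(W[:,:,:2]-[.435,-.287],axis=2)<.13)&(W[:,:,2]>.012)
    w=W[m]
    for a,b in((.012,.02),(.02,.03),(.03,.044),(.05,.06),(.06,.07),(.08,.1),(.1,.13),(.13,.16)):
        k=w[(w[:,2]>a)&(w[:,2]<b)]
        if len(k)>3: print(n,a,b,len(k),np.median(k,0).round(4),k.min(0).round(3),k.max(0).round(3))
    # points nearest to TCP prediction
    print("tcp px",proj(n,[[.4327,-.2842,.0315],[.4327,-.2842,.0145],[.4327,-.2842,.13]]).round(1))
I={n:np.load(f"/tmp/{n}a.npz")["im"] for n in("side",)}
print(fit(LID,I,(.44,-.293,.70),r=(.02,.02,.1)))
E
python3 - <<'E'
import cv2,numpy as np
im=np.load("/tmp/sidea.npz")["im"][150:205,265:330,::-1]
cv2.imwrite("pics/a2.png",cv2.resize(im,None,fx=10,fy=10,interpolation=cv2.INTER_CUBIC))
E
```

```text
side 0.012 0.02 32 [ 0.4398 -0.2816  0.0152] [ 0.345 -0.32   0.012] [ 0.493 -0.256  0.019]
side 0.02 0.03 32 [ 0.4407 -0.2814  0.0252] [ 0.408 -0.322  0.02 ] [ 0.474 -0.254  0.029]
side 0.03 0.044 65 [ 0.4385 -0.2808  0.0397] [ 0.409 -0.324  0.03 ] [ 0.475 -0.255  0.044]
side 0.05 0.06 4 [ 0.4264 -0.2778  0.0577] [ 0.424 -0.281  0.056] [ 0.434 -0.274  0.059]
side 0.06 0.07 17 [ 0.4311 -0.2732  0.0655] [ 0.419 -0.289  0.06 ] [ 0.447 -0.267  0.07 ]
side 0.08 0.1 36 [ 0.428  -0.2745  0.0915] [ 0.404 -0.297  0.081] [ 0.444 -0.261  0.1  ]
side 0.1 0.13 148 [ 0.4276 -0.2763  0.115 ] [ 0.388 -0.314  0.1  ] [ 0.465 -0.24   0.13 ]
side 0.13 0.16 209 [ 0.4283 -0.2658  0.1459] [ 0.379 -0.331  0.13 ] [ 0.486 -0.232  0.16 ]
tcp px [[294.8 186. ]
 [294.7 189.6]
 [295.7 164.2]]
top 0.012 0.02 25 [ 0.5133 -0.2918  0.0133] [ 0.339 -0.32   0.012] [ 0.536 -0.263  0.017]
tcp px [[290.2 216.2]
 [289.8 216.2]
 [293.  216.2]]
(array([ 0.43838467, -0.2908137 ,  0.73968387]), np.float64(-134.59854125976562))
```

View pics/a2.png

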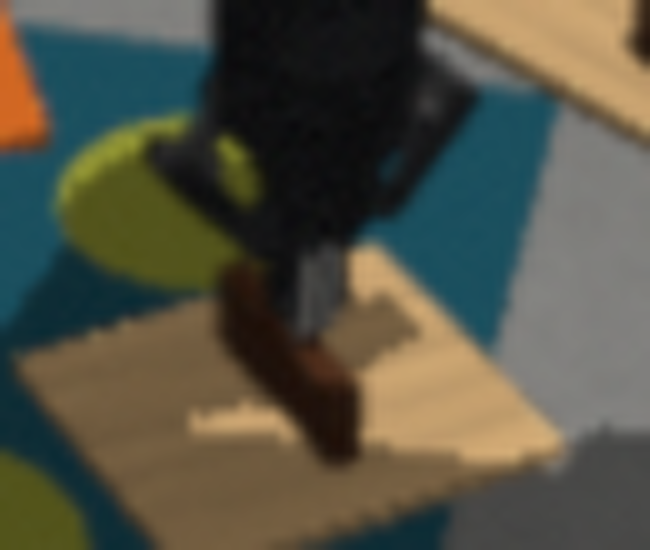

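Run:
```python
from h import *
z=np.load("/tmp/sidea.npz"); W=cloud("side",z["d"])
for v in range(172,192,2):
    print(v,[tuple((W[v,u]*1000).round().astype(int)) for u in range(290,302,2)])
for zz in (.008,.044):
  print(zz,proj("side",pts(np.array([[sx*.007,sy*.045,zz] for sx in(-1,1) for sy in(-1,1)]),(.4395,-.2934,.70),0)).round(1).tolist())
```

```text
172 [(np.int64(447), np.int64(-257), np.int64(113)), (np.int64(442), np.int64(-267), np.int64(107)), (np.int64(434), np.int64(-265), np.int64(109)), (np.int64(428), np.int64(-272), np.int64(106)), (np.int64(422), np.int64(-277), np.int64(103)), (np.int64(416), np.int64(-285), np.int64(98))]
174 [(np.int64(446), np.int64(-255), np.int64(106)), (np.int64(441), np.int64(-266), np.int64(98)), (np.int64(435), np.int64(-272), np.int64(96)), (np.int64(428), np.int64(-271), np.int64(97)), (np.int64(421), np.int64(-272), np.int64(98)), (np.int64(436), np.int64(-409), np.int64(-4))]
176 [(np.int64(471), np.int64(-384), np.int64(-2)), (np.int64(444), np.int64(-282), np.int64(77)), (np.int64(435), np.int64(-271), np.int64(87)), (np.int64(428), np.int64(-275), np.int64(86)), (np.int64(421), np.int64(-276), np.int64(86)), (np.int64(431), np.int64(-381), np.int64(8))]
178 [(np.int64(457), np.int64(-314), np.int64(42)), (np.int64(442), np.int64(-273), np.int64(76)), (np.int64(435), np.int64(-276), np.int64(75)), (np.int64(428), np.int64(-275), np.int64(77)), (np.int64(421), np.int64(-279), np.int64(
[... 1207 characters left out ...]
4(453), np.int64(-298), np.int64(8)), (np.int64(444), np.int64(-288), np.int64(17)), (np.int64(434), np.int64(-274), np.int64(30)), (np.int64(425), np.int64(-266), np.int64(38)), (np.int64(416), np.int64(-259), np.int64(45)), (np.int64(409), np.int64(-260), np.int64(45))]
190 [(np.int64(451), np.int64(-288), np.int64(6)), (np.int64(442), np.int64(-281), np.int64(13)), (np.int64(434), np.int64(-277), np.int64(18)), (np.int64(424), np.int64(-263), np.int64(31)), (np.int64(415), np.int64(-255), np.int64(39)), (np.int64(409), np.int64(-259), np.int64(37))]
0.008 [[289.3, 182.1], [300.9, 195.5], [286.1, 183.1], [297.5, 196.6]]
0.044 [[289.5, 174.6], [301.3, 187.9], [286.3, 175.6], [297.9, 189.0]]
```

Depth shows the fingers above the grip: their tips are near z≈0.045, although the TCP reads 0.031. I'll lift and calibrate the fingertip height, shut and then open.

Request:
step_arm([
  [0.0, 0.0, 0.03, 0, 0.0],
  [0.007, -0.009, 0.04, 0, 0.0],
  [0, 0, 0, 0, 0.0],
])

```text
clock: 4.8
tool_pos: [0.4437, -0.295, 0.1064]
orientation: [-0.0, 0.907, -0.422, 0.004]
ft_force: [-0.5, 0.3, -0.8]
gripper_width: -0.002
finger_force: 0.0
```

```bash
cat > tip.py <<'E'
import sys
from h import *
tag=sys.argv[1]
im,d=read_camera("side"); np.savez(f"/tmp/side{tag}.npz",im=im,d=d)
o=readout.get_obs(); p=o["tool_pos"]; print(p.round(4),o["gripper_width"],o["clock"])
W=cloud("side",d)
m=(np.linalg.norm(W[:,:,:2]-p[:2],axis=2)<.07)&(W[:,:,2]>.05)&(d>0)
w=W[m]; print(np.percentile(w[:,2],[0,1,2,5]).round(4))
for a in np.arange(.05,.16,.01):
    k=w[(w[:,2]>a)&(w[:,2]<a+.01)]
    if len(k): print(round(a,3),len(k),k.mean(0).round(4),k.min(0).round(3),k.max(0).round(3))
u=proj("side",p)[0].round().astype(int)
cv2.imwrite(f"pics/{tag}.png",cv2.resize(im[u[1]-35:u[1]+25,u[0]-40:u[0]+40,::-1],None,fx=6,fy=6,interpolation=cv2.INTER_CUBIC)); print(u)
E
python3 tip.py b
```

```text
[ 0.442  -0.2941  0.104 ] -0.004417693190646189 4.85
[0.1312 0.144  0.1533 0.1801]
0.13 14 [ 0.4377 -0.2872  0.1357] [ 0.43  -0.297  0.131] [ 0.446 -0.281  0.14 ]
0.14 22 [ 0.4452 -0.2861  0.1452] [ 0.431 -0.298  0.14 ] [ 0.459 -0.278  0.15 ]
0.15 15 [ 0.4414 -0.285   0.1542] [ 0.432 -0.299  0.151] [ 0.455 -0.28   0.16 ]
[293 168]
```

Request:
step_arm([
  [0, 0, 0, 0, 0.06],
  [0, 0, 0, 0, 0.06],
  [0, 0, 0, 0, 0.06],
  [0, 0, 0, 0, 0.06],
])

```text
clock: 5.25
tool_pos: [0.4392, -0.293, 0.1007]
orientation: [0.0, 0.907, -0.422, -0.001]
ft_force: [-0.1, -0.6, 0.5]
gripper_width: 0.679
finger_force: 0.0
```

```bash
python3 tip.py c; python3 -c "
import cv2,numpy as np
cv2.imwrite('pics/bc.png',np.vstack([cv2.imread('pics/b.png'),cv2.imread('pics/c.png')])[:, :][::1,::1][0:720])
a=np.hstack([cv2.imread('pics/b.png'),cv2.imread('pics/c.png')]);cv2.imwrite('pics/bc.png',cv2.resize(a,(800,300)))"
```

```text
[ 0.4394 -0.293   0.1008] 0.7028842271143975 5.3
[0.1292 0.1391 0.1478 0.1729]
0.12 2 [ 0.4194 -0.3148  0.1296] [ 0.415 -0.321  0.129] [ 0.424 -0.309  0.13 ]
0.13 22 [ 0.4343 -0.2914  0.1354] [ 0.405 -0.323  0.131] [ 0.475 -0.261  0.14 ]
0.14 29 [ 0.4411 -0.2848  0.1451] [ 0.405 -0.319  0.14 ] [ 0.475 -0.26   0.15 ]
0.15 26 [ 0.4366 -0.2882  0.1557] [ 0.403 -0.315  0.151] [ 0.475 -0.26   0.16 ]
[294 169]
```

View pics/bc.png

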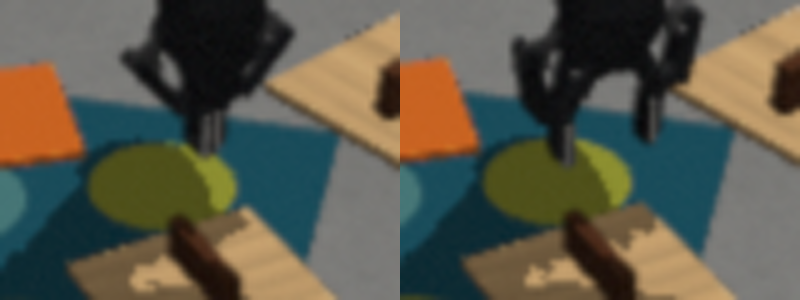

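The fingertips really sit about 26 mm above the reported TCP z instead of 17 mm below, a height offset of about 43 mm that shows in both depth and projection. xy agrees. I'll allow for the offset and descend carefully, watching the force.

Request:
step_arm([
  [0, 0, -0.03, 0, 0.036],
  [0, 0, -0.03, 0, 0.036],
  [0, 0, -0.02, 0, 0.036],
  [0, 0, -0.01, 0, 0.036],
  [0, 0, -0.005, 0, 0.036],
  [0, 0, 0, 0, 0.036],
])

```text
clock: 5.9
tool_pos: [0.4397, -0.2932, 0.0063]
orientation: [0.0, 0.907, -0.422, -0.0]
ft_force: [-0.4, 0.3, 1.2]
gripper_width: 0.423
finger_force: 0.0
```

Request:
step_arm([
  [0, 0, -0.005, 0, 0.036],
  [0, 0, -0.004, 0, 0.036],
  [0, 0, -0.003, 0, 0.036],
  [0, 0, 0, 0, 0.036],
])

```text
clock: 6.3
tool_pos: [0.4396, -0.2931, -0.0057]
orientation: [-0.0, 0.907, -0.422, -0.0]
ft_force: [-0.1, 0.7, 0.4]
gripper_width: 0.427
finger_force: 0.0
```

Request:
step_arm([
  [0, 0, -0.004, 0, 0.036],
  [0, 0, 0, 0, 0.0],
  [0, 0, 0, 0, 0.0],
  [0, 0, 0, 0, 0.0],
  [0, 0, 0, 0, 0.0],
  [0, 0, 0, 0, 0.0],
], newtons=70)

```text
clock: 6.9
tool_pos: [0.4397, -0.2932, -0.0096]
orientation: [-0.0, 0.907, -0.422, 0.0]
ft_force: [-0.5, 0.8, -1.7]
gripper_width: 0.154
finger_force: 68.7
```

Gripped: 13 mm opening, 69 N. Lifting and carrying it over.

Request:
step_arm([
  [0, 0, 0.01, 0, 0],
  [0, 0, 0.02, 0, 0],
  [0, 0, 0.03, 0, 0],
  [0, 0, 0.03, 0, 0],
  [0, 0, 0.03, 0, 0],
  [0, 0, 0.02, 0, 0],
  [0, 0, 0.02, 0, 0],
  [0, 0, 0, 0, 0],
])

```text
clock: 7.7
tool_pos: [0.4411, -0.2937, 0.1537]
orientation: [-0.0, 0.907, -0.422, 0.003]
ft_force: [-0.2, 0.3, -3.4]
gripper_width: 0.157
finger_force: 68.5
```

Request:
step_arm([
  [0.005, 0.015, 0, 2, 0],
  [0.01, 0.03, 0, 4, 0],
  [0.012, 0.037, 0, 4, 0],
  [0.012, 0.037, 0, 4, 0],
  [0.012, 0.037, 0, 4, 0],
  [0.012, 0.037, 0, 4, 0],
  [0.012, 0.037, 0, 4, 0],
  [0.012, 0.037, 0, 4, 0],
  [0.012, 0.037, 0, 4, 0],
  [0.012, 0.037, 0, 4, 0],
])

```text
clock: 8.7
tool_pos: [0.5501, 0.0493, 0.1495]
orientation: [0.0, 0.995, -0.103, -0.001]
ft_force: [1.8, -0.1, -3.1]
gripper_width: 0.158
finger_force: 68.4
```

Request:
step_arm([
  [0.012, 0.037, 0, 4, 0],
  [0.012, 0.037, 0, 3, 0],
  [0.01, 0.03, 0, 0.54, 0],
  [0.01, 0.02, 0, 0, 0],
  [0.003, 0.01, 0, 0, 0],
  [0, 0, 0, 0, 0],
  [0, 0, 0, 0, 0],
])

```text
clock: 9.4
tool_pos: [0.5968, 0.1811, 0.1496]
orientation: [0.0, 0.999, -0.038, -0.001]
ft_force: [-0.1, 0.3, -3.3]
gripper_width: 0.151
finger_force: 68.5
```

Request:
step_arm([
  [-0.004, -0.006, -0.01, 0, 0],
  [-0.0068, -0.0097, -0.02, 0, 0],
  [0, 0, -0.02, 0, 0],
  [0, 0, -0.01, 0, 0],
  [0, 0, 0, 0, 0],
  [0, 0, 0, 0, 0],
])

```text
clock: 10.0
tool_pos: [0.5872, 0.1658, 0.0908]
orientation: [0.0, 0.999, -0.038, 0.0]
ft_force: [0.5, 0.4, -1.8]
gripper_width: 0.15
finger_force: 68.5
```

```bash
cat > rel.py <<'E'
import sys
from h import *
tag=sys.argv[1]; C=(.5871,.1793,1.4945)
o=readout.get_obs(); p=o["tool_pos"]; print(p.round(4),o["orientation"].round(4),o["ft_force"].round(1),o["clock"])
z=float(sys.argv[2]) if len(sys.argv)>2 else p[2]+.0096
out=[]
I={}
for n in("top","side"):
    im,d=read_camera(n); np.savez(f"/tmp/{n}{tag}.npz",im=im,d=d); I[n]=im
for S in(("top",),("side",),("top","side")):
    x,f=fit(LIDP,{n:I[n] for n in S},(p[0],p[1],1.4945),z=z,r=(.015,.015,.06),fitz=len(S)==2)
    d=x[:2]-C[:2]; c,s=np.cos(C[2]),np.sin(C[2])
    print(S,x.round(4),round(f,1),"crate xy mm",np.round([(c*d[0]+s*d[1])*1e3,(-s*d[0]+c*d[1])*1e3],1),"dyaw deg",np.degrees(x[2]-C[2]).round(2))
for n in I:
    im=cv2.resize(I[n][:,:,::-1],None,fx=5,fy=5,interpolation=cv2.INTER_CUBIC)
    q=proj(n,pts(LIDP,x,x[3]))
    for a in q: cv2.circle(im,tuple(int(v) for v in (a+.5)*5),1,(255,0,255),-1)
    c=(q.mean(0)*5).astype(int); out.append(cv2.resize(im[c[1]-225:c[1]+225,c[0]-225:c[0]+225],(400,400)))
cv2.imwrite(f"pics/{tag}.png",np.hstack(out))
E
python3 rel.py d
```

```text
[0.5872 0.1658 0.0908] [ 0.000e+00  9.993e-01 -3.850e-02  2.000e-04] [ 0.5  0.4 -1.8] 10.0
('top',) [0.573  0.1651 1.4888] -119.5 crate xy mm [-15.2  12.9] dyaw deg -0.33
('side',) [0.5887 0.1656 1.4981] -115.0 crate xy mm [-13.5  -2.6] dyaw deg 0.2
('top', 'side') [0.5879 0.1651 1.4928 0.1005] -229.4 crate xy mm [-14.1  -1.9] dyaw deg -0.1
```

View pics/d.png

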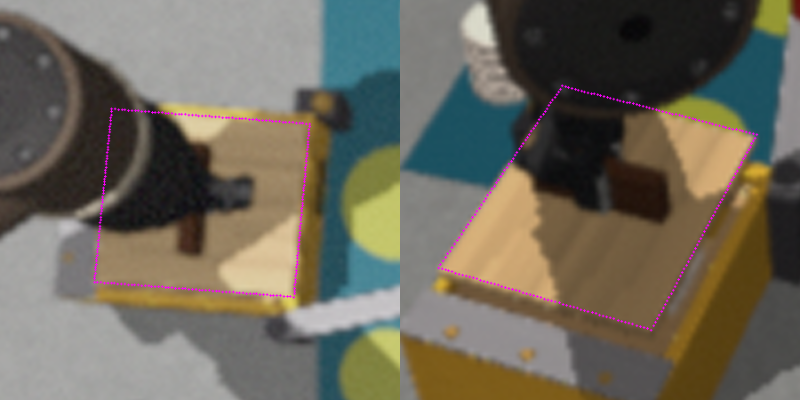

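Two views agree: the lid is 1.9 mm off in crate y, and yaw is within 0.1°. I'll correct that, lower until the front touches the front wall, and release.

Request:
step_arm([
  [-0.0019, 0, -0.005, 0, 0],
  [0, 0, -0.005, 0, 0],
  [0, 0, -0.003, 0, 0],
  [0, 0, -0.002, 0, 0],
  [0, 0, 0, 0, 0],
])

```text
clock: 10.6
tool_pos: [0.5848, 0.166, 0.0749]
orientation: [0.0, 0.999, -0.038, -0.0]
ft_force: [0.2, -0.7, -1.6]
gripper_width: 0.149
finger_force: 68.5
```

Request:
step_arm([
  [0, 0, -0.001, 0, 0],
  [0, 0, -0.001, 0, 0],
  [0, 0, 0, 0, 0],
])

```text
clock: 10.9
tool_pos: [0.5853, 0.1663, 0.0741]
orientation: [-0.0, 0.999, -0.038, 0.0]
ft_force: [-1.7, 0.1, 4.2]
gripper_width: 0.152
finger_force: 69.4
```

Request:
step_arm([
  [0, 0, 0, 0, 0.02],
  [0, 0, 0, 0, 0.03],
  [0, 0, 0, 0, 0.04],
  [0, 0, 0, 0, 0.04],
  [0, 0, 0, 0, 0.04],
], newtons=20)

```text
clock: 11.4
tool_pos: [0.585, 0.1661, 0.0734]
orientation: [0.0, 0.999, -0.038, -0.0]
ft_force: [-0.9, -1.0, -0.2]
gripper_width: 0.472
finger_force: 0.0
```

Run:
```python
from h import *
im,d=read_camera("side"); np.savez("/tmp/sidee.npz",im=im,d=d); W=cloud("side",d)
C=(.5871,.1793,1.4945); c,s=np.cos(C[2]),np.sin(C[2])
D=W-[C[0],C[1],0]; X=c*D[...,0]+s*D[...,1]; Y=-s*D[...,0]+c*D[...,1]
for y0 in(-55,-35,35,55):
    print(y0,[ (x,round(float(np.median(W[...,2][m]))*1 if 0 else float(np.median(W[...,2][m]))*1e3,1),int(m.sum())) for x in range(-85,70,15) for m in [(abs(X*1e3-x)<7)&(abs(Y*1e3-y0)<10)&(d>0)&(W[...,2]<.11)] if m.sum()>3])
```

```text
-55 [(-10, 87.6, 15), (5, 86.8, 25), (20, 86.4, 32), (35, 85.3, 33), (50, 84.1, 30), (65, 83.9, 19)]
-35 [(5, 87.5, 31), (20, 86.1, 29), (35, 85.2, 30), (50, 84.5, 31), (65, 85.1, 21)]
35 [(-85, 92.3, 27), (-70, 91.6, 28), (-55, 90.9, 29), (-40, 89.2, 20), (-25, 89.6, 6), (-10, 97.3, 47), (5, 86.9, 33), (20, 85.9, 31), (35, 85.2, 31), (50, 83.9, 35), (65, 84.5, 20)]
55 [(-85, 92.6, 25), (-70, 91.0, 25), (-55, 90.4, 26), (-40, 89.7, 31), (-25, 88.9, 31), (-10, 87.4, 34), (5, 86.8, 31), (20, 85.8, 33), (35, 85.0, 35), (50, 84.1, 33), (65, 84.1, 20)]
```

The lid lies tilted as wanted, with its front on the wall (top z = 92 mm) and its back down on the deck (84 mm). Next I'll straddle the grip low and push it back.

Request:
step_arm([
  [0, 0, -0.004, 0, 0.022],
  [0, 0, -0.003, 0, 0.022],
  [0, 0, 0, 0, 0.022],
  [0, 0, 0, 0, 0.022],
])

```text
clock: 11.85
tool_pos: [0.5851, 0.1661, 0.067]
orientation: [0.0, 0.999, -0.038, 0.0]
ft_force: [-2.7, 0.3, 6.5]
gripper_width: 0.256
finger_force: 3.6
```

Request:
step_arm([
  [0.0003, 0.004, 0, 0, 0.022],
  [0.0003, 0.004, 0, 0, 0.022],
  [0.0002, 0.003, 0, 0, 0.022],
  [0.0001, 0.001, 0, 0, 0.022],
  [0, 0, 0, 0, 0.022],
])

```text
clock: 12.35
tool_pos: [0.5859, 0.178, 0.0665]
orientation: [0.0, 0.999, -0.038, -0.0]
ft_force: [-0.5, -2.3, 5.6]
gripper_width: 0.256
finger_force: 3.2
```

Request:
step_arm([
  [0.0001, 0.002, 0, 0, 0.022],
  [0.0001, 0.001, 0, 0, 0.022],
  [0, 0, 0, 0, 0.022],
])

```text
clock: 12.65
tool_pos: [0.5861, 0.1811, 0.0664]
orientation: [0.0, 0.999, -0.038, -0.0]
ft_force: [0.1, -3.3, 5.0]
gripper_width: 0.26
finger_force: 3.1
```

Request:
step_arm([
  [0.0002, 0.002, 0, 0, 0.022],
  [0, 0.001, 0, 0, 0.022],
  [0, 0, 0, 0, 0.022],
])

```text
clock: 12.95
tool_pos: [0.5859, 0.1828, 0.0663]
orientation: [0.001, 0.999, -0.038, -0.001]
ft_force: [0.5, -7.9, 6.1]
gripper_width: 0.257
finger_force: 5.0
```

Request:
step_arm([
  [0.0001, 0.001, 0, 0, 0.022],
  [0, 0.001, 0, 0, 0.022],
  [0, 0, 0, 0, 0.022],
])

```text
clock: 13.25
tool_pos: [0.5857, 0.1847, 0.0653]
orientation: [0.001, 0.999, -0.039, -0.001]
ft_force: [2.3, -7.0, -2.4]
gripper_width: 0.252
finger_force: 3.6
```

```bash
cat > prof.py <<'E'
import sys
from h import *
C=(.5871,.1793,1.4945); c,s=np.cos(C[2]),np.sin(C[2])
for n in sys.argv[1:]:
    im,d=read_camera(n); np.savez(f"/tmp/{n}p.npz",im=im,d=d); W=cloud(n,d)
    D=W-[C[0],C[1],0]; X=c*D[...,0]+s*D[...,1]; Y=-s*D[...,0]+c*D[...,1]
    for y0 in(-78,-55,-35,35,55,78):
        print(n,y0,[ (x,round(float(np.median(W[...,2][m]))*1e3,1),int(m.sum())) for x in range(-97,70,8) for m in [(abs(X*1e3-x)<4)&(abs(Y*1e3-y0)<(4 if abs(y0)>70 else 10))&(d>0)&(W[...,2]<.11)] if m.sum()>3])
o=readout.get_obs(); print(o["clock"],o["tool_pos"].round(4),o["ft_force"].round(1))
E
python3 prof.py side
```

```text
side -78 [(-33, 83.3, 5), (-25, 83.4, 5), (-17, 84.7, 5), (-9, 84.1, 6), (-1, 82.5, 4), (7, 84.3, 8), (15, 84.5, 6), (23, 84.2, 8), (31, 83.3, 7), (39, 83.7, 8), (47, 83.9, 7), (55, 83.0, 8), (63, 83.5, 4)]
side -55 [(7, 85.0, 5), (15, 85.8, 16), (23, 86.5, 16), (31, 85.5, 16), (39, 84.7, 19), (47, 85.0, 17), (55, 85.2, 20), (63, 83.3, 15)]
side -35 [(15, 85.6, 9), (23, 85.6, 19), (31, 85.5, 18), (39, 85.5, 17), (47, 84.2, 21), (55, 84.6, 17), (63, 84.5, 15)]
side 35 [(-65, 88.8, 7), (-57, 89.1, 12), (-49, 88.2, 15), (-41, 87.7, 16), (-33, 88.1, 16), (-25, 88.4, 11), (-17, 87.4, 7), (-1, 94.8, 4), (7, 95.2, 41), (15, 87.3, 21), (23, 86.0, 17), (31, 85.4, 18), (39, 85.2, 20), (47, 84.9, 20), (55, 84.1, 20), (63, 84.1, 12)]
side 55 [(-89, 84.6, 13), (-81, 85.2, 6), (-73, 89.4, 15), (-65, 88.7, 16), (-57, 88.9, 14), (-49, 88.3, 19), (-41, 87.8, 18), (-33, 87.6, 14), (-25, 87.7, 18), (-17, 87.0, 17), (-9, 87.3, 18), (-1, 86.6, 20), (7, 86.9, 23), (15, 85.0, 17), (23, 86.0, 20), (31, 85.0, 16), (39, 84.8, 21), (47, 84.2, 18), (55, 84.4, 20), (63, 84.8, 17)]
side 78 [(-97, 95.3, 4), (-89, 84.7, 5), (-81, 84.8, 4), (-73, 83.3, 7), (-65, 56.9, 21), (-57, 73.1, 18), (-49, 60.2, 20), (-41, 73.5, 17), (-33, 47.2, 26), (-25, 65.0, 24), (-17, 64.6, 20), (-9, 56.1, 15), (-1, 58.1, 17), (7, 72.4, 23), (15, 66.0, 23), (23, 61.0, 21), (31, 55.0, 24), (39, 72.5, 19), (47, 48.1, 25), (55, 73.6, 22), (63, 62.5, 19)]
13.3 [0.5857 0.1847 0.0652] [ 2.7 -8.3 -2.6]
```

The front edge is already inside the wall (underside about 81 mm, wall 84), held up only by the pads. I'll open and re-measure.

Request:
step_arm([
  [0, 0, 0, 0, 0.03],
  [0, 0, 0, 0, 0.045],
  [0, 0, 0, 0, 0.045],
  [0, 0, 0.02, 0, 0.045],
  [0, 0, 0.03, 0, 0.045],
  [0, 0, 0.03, 0, 0.045],
  [0, 0, 0, 0, 0.045],
])

```text
clock: 14.0
tool_pos: [0.5889, 0.1878, 0.1512]
orientation: [-0.002, 0.999, -0.038, 0.003]
ft_force: [0.0, 0.8, 1.1]
gripper_width: 0.525
finger_force: 0.0
```

```bash
python3 prof.py side
```

```text
side -78 [(-41, 84.5, 4), (-33, 85.8, 7), (-25, 83.4, 6), (-17, 83.7, 6), (-9, 85.0, 6), (-1, 84.2, 5), (7, 84.0, 7), (15, 84.3, 7), (23, 85.3, 5), (31, 84.7, 7), (39, 84.9, 8), (47, 84.2, 6), (55, 83.5, 8), (63, 83.8, 5)]
side -55 [(-89, 83.5, 4), (-81, 87.6, 9), (-73, 88.9, 13), (-65, 88.7, 10), (-57, 87.0, 5), (-9, 87.7, 6), (-1, 86.0, 12), (7, 85.8, 19), (15, 84.4, 15), (23, 85.2, 14), (31, 85.0, 18), (39, 84.9, 18), (47, 84.7, 18), (55, 84.0, 19), (63, 83.6, 16)]
side -35 [(-89, 84.3, 9), (-81, 86.9, 8), (-73, 89.0, 15), (-65, 89.0, 12), (-57, 88.2, 15), (-49, 87.6, 12), (-41, 88.2, 16), (-33, 86.7, 8), (7, 96.5, 38), (15, 85.1, 20), (23, 85.8, 16), (31, 85.0, 15), (39, 84.5, 18), (47, 84.5, 14), (55, 84.5, 21), (63, 84.3, 14)]
side 35 [(-89, 83.5, 12), (-81, 86.4, 7), (-73, 89.1, 17), (-65, 88.1, 13), (-57, 88.5, 16), (-49, 87.3, 16), (-41, 87.2, 16), (-33, 86.6, 15), (-25, 86.3, 12), (-17, 86.0, 5), (-1, 93.7, 5), (7, 95.4, 47), (15, 86.1, 16), (23, 85.1, 19), (31, 84.9, 18), (39, 85.1, 18), (47, 84.6, 18), (55, 83.9, 23), (63, 84.6, 14)]
side 55 [(-89, 83.7, 10), (-81, 86.1, 8), (-73, 88.5, 16), (-65, 88.6, 16), (-57, 87.7, 16), (-49, 88.0, 16), (-41, 87.6, 16), (-33, 87.2, 15), (-25, 86.9, 17), (-17, 86.7, 15), (-9, 86.5, 19), (-1, 86.3, 21), (7, 86.2, 21), (15, 85.8, 19), (23, 85.3, 18), (31, 84.7, 18), (39, 84.5, 22), (47, 84.1, 19), (55, 83.5, 18), (63, 84.0, 16)]
side 78 [(-97, 96.1, 4), (-89, 86.6, 5), (-81, 84.5, 4), (-73, 83.9, 10), (-65, 56.2, 18), (-57, 52.6, 21), (-49, 65.5, 21), (-41, 56.5, 18), (-33, 71.1, 20), (-25, 62.4, 21), (-17, 47.1, 18), (-9, 57.7, 20), (-1, 57.3, 20), (7, 41.4, 21), (15, 56.0, 25), (23, 62.6, 26), (31, 65.8, 17), (39, 73.0, 21), (47, 44.1, 28), (55, 52.1, 19), (63, 61.8, 29)]
14.05 [0.5877 0.1874 0.1489] [-0.4  0.8 -0.6]
```

The front edge is jammed 6 mm high by the strip's friction. I'll press the front down with closed fingertips.

Request:
step_arm([
  [-0.001, -0.02, 0, 0, 0],
  [-0.0015, -0.03, 0, 0, 0],
  [-0.001, -0.015, -0.02, 0, 0],
  [0, 0, -0.03, 0, 0],
  [0, 0, -0.02, 0, 0],
  [0, 0, -0.007, 0, 0],
  [0, 0, 0, 0, 0],
])

```text
clock: 14.75
tool_pos: [0.5819, 0.1203, 0.0679]
orientation: [0.001, 0.999, -0.038, -0.001]
ft_force: [0.6, -0.3, 0.7]
gripper_width: 0.003
finger_force: 0.0
```

Request:
step_arm([
  [0, 0, -0.002, 0, 0],
  [0, 0, -0.002, 0, 0],
  [0, 0, -0.002, 0, 0],
  [0, 0, 0, 0, 0],
])

```text
clock: 15.15
tool_pos: [0.5835, 0.1215, 0.0641]
orientation: [-0.0, 0.999, -0.038, 0.001]
ft_force: [0.7, 0.6, 1.9]
gripper_width: 0.0
finger_force: 0.6
```

Request:
step_arm([
  [0, 0, -0.002, 0, 0],
  [0, 0, -0.002, 0, 0],
  [0, 0, 0, 0, 0],
])

```text
clock: 15.45
tool_pos: [0.5835, 0.1214, 0.0612]
orientation: [-0.0, 0.999, -0.038, 0.001]
ft_force: [-4.8, 0.3, 14.7]
gripper_width: -0.002
finger_force: 7.3
```

Request:
step_arm([
  [0, 0, -0.001, 0, 0],
  [0, 0, -0.001, 0, 0],
  [0, 0, 0, 0, 0],
])

```text
clock: 15.75
tool_pos: [0.5836, 0.1214, 0.0611]
orientation: [-0.0, 0.999, -0.038, 0.001]
ft_force: [-10.9, -0.6, 30.2]
gripper_width: 0.0
finger_force: 15.1
```

Request:
step_arm([
  [0, 0, 0.02, 0, 0],
  [0, 0.02, 0.04, 0, 0],
  [0, 0.04, 0.03, 0, 0],
  [0, 0.04, 0, 0, 0],
  [0, 0.04, 0, 0, 0],
  [0, 0, 0, 0, 0],
])

```text
clock: 16.35
tool_pos: [0.5826, 0.2653, 0.147]
orientation: [-0.0, 0.999, -0.037, 0.0]
ft_force: [-0.0, -0.2, 0.6]
gripper_width: -0.005
finger_force: 0.0
```

```bash
python3 prof.py side | cut -c1-330; python3 rel.py f 0.077
```

```text
side -78 [(39, 84.0, 5), (47, 82.8, 8), (55, 83.5, 5), (63, 83.8, 7)]
side -55 [(31, 83.3, 7), (39, 83.9, 15), (47, 83.5, 20), (55, 82.9, 17), (63, 83.6, 13)]
side -35 [(7, 93.3, 15), (39, 83.1, 15), (47, 84.0, 16), (55, 82.9, 19), (63, 83.4, 13)]
side 35 [(-89, 84.2, 13), (-81, 83.9, 14), (-73, 83.0, 16), (-65, 83.0, 14), (-57, 83.4, 13), (-49, 84.2, 16), (-41, 83.5, 16), (-33, 83.8, 12), (-25, 83.1, 9), (-17, 83.1, 5), (-9, 83.6, 5), (-1, 93.2, 5), (7, 93.1, 53), (15, 83.4, 14), (23, 83.3, 16), (31, 83.4, 19), (39, 82.8, 14), (47, 83.5, 20), (55, 83.2, 20), (63, 83.6, 1
side 55 [(-89, 82.7, 9), (-81, 83.8, 17), (-73, 82.7, 15), (-65, 83.6, 14), (-57, 83.4, 15), (-49, 83.8, 13), (-41, 83.1, 20), (-33, 82.8, 15), (-25, 83.3, 16), (-17, 82.5, 18), (-9, 83.4, 14), (-1, 83.3, 21), (7, 83.8, 19), (15, 83.1, 19), (23, 84.0, 19), (31, 83.2, 15), (39, 83.0, 20), (47, 84.2, 19), (55, 83.4, 23), (63, 83.1
side 78 [(-97, 96.1, 4), (-89, 84.7, 4), (-81, 83.7, 5), (-73, 82.5, 5), (-65, 59.9, 21), (-57, 71.3, 21), (-49, 59.0, 18), (-41, 67.4, 19), (-33, 60.7, 20), (-25, 69.3, 20), (-17, 57.9, 17), (-9, 68.6, 22), (-1, 70.4, 21), (7, 59.1, 20), (15, 57.7, 26), (23, 55.8, 19), (31, 73.2, 23), (39, 59.3, 24), (47, 48.4, 21), (55, 64.9, 
16.4 [0.5823 0.2633 0.1467] [-0.1 -0.5 -1.1]
[0.5823 0.2633 0.1467] [ 1.000e-04  9.993e-01 -3.710e-02 -4.000e-04] [-0.1 -0.5 -1.1] 16.4
('top',) [0.5801 0.2545 1.4407] -92.4 crate xy mm [74.4 12.8] dyaw deg -3.08
('side',) [0.5792 0.2483 1.5013] -96.3 crate xy mm [68.2 13.2] dyaw deg 0.39
('top', 'side') [0.5768 0.2491 1.4736 0.0836] -190.2 crate xy mm [68.9 15.5] dyaw deg -1.2
```

View pics/f.png

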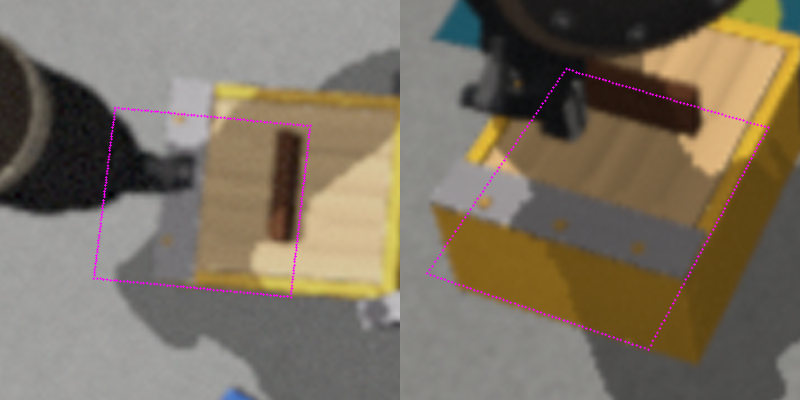

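The lid is flush: its top is at 83.3 mm along its whole length. The keeper is at q≈1.3 with the knob at about (0.516, -0.041) and its top at z = 0.132. I'll cage the knob between the fingers and swing it along its arc.

Request:
step_arm([
  [-0.004, -0.018, 0, -5, 0.05],
  [-0.007, -0.032, 0, -7.7, 0.05],
  [-0.007, -0.032, 0, -7.7, 0.05],
  [-0.007, -0.032, 0, -7.7, 0.05],
  [-0.007, -0.032, 0, -7.7, 0.05],
  [-0.007, -0.032, 0, -7.7, 0.05],
  [-0.007, -0.032, 0, -7.7, 0.05],
  [-0.007, -0.032, 0, -7.7, 0.05],
  [-0.007, -0.032, 0, -7.7, 0.05],
  [-0.006, -0.03, 0, -7.7, 0.05],
])

```text
clock: 17.5
tool_pos: [0.5156, -0.0453, 0.1474]
orientation: [0.0, 0.771, -0.637, -0.0]
ft_force: [0.8, -0.4, 0.6]
gripper_width: 0.583
finger_force: 0.0
```

Request:
step_arm([
  [0, 0, 0, 0, 0.05],
  [0, 0, 0, 0, 0.05],
])

```text
clock: 17.7
tool_pos: [0.5164, -0.0443, 0.1475]
orientation: [-0.0, 0.773, -0.635, 0.0]
ft_force: [1.5, -0.8, -0.2]
gripper_width: 0.581
finger_force: 0.0
```

```bash
cat > knob.py <<'E'
from h import *
C=(.5871,.1793,1.4945); c,s=np.cos(C[2]),np.sin(C[2]); H=pts(np.array([[-.08,.094,0]]),C,0)[0][:2]
o=readout.get_obs(); q=o["orientation"]; M=R.from_quat(np.roll(q,-1)).as_matrix()
print(o["clock"],o["tool_pos"].round(4),"tool y deg",np.degrees(np.arctan2(M[1,1],M[0,1])).round(2),o["ft_force"].round(1))
for n in("top","side"):
    im,d=read_camera(n); W=cloud(n,d); im=im.astype(int)
    red=(im[:,:,0]>90)&(im[:,:,0]>2*im[:,:,1])&(im[:,:,0]>2*im[:,:,2])&(abs(np.linalg.norm(W[:,:,:2]-H,axis=2)-.15)<.03)&(W[:,:,2]>.09)&(W[:,:,2]<.14)
    # bar points
    bar=(abs(W[:,:,2]-.096)<.006)&(np.linalg.norm(W[:,:,:2]-H,axis=2)<.2)&(np.linalg.norm(W[:,:,:2]-H,axis=2)>.05)&(im.max(2)-im.min(2)<40)
    for t,m in(("red",red),("bar",bar)):
        if m.sum()>3:
            w=np.median(W[m],0); D=W[m][:,:2]-H; X=c*D[:,0]+s*D[:,1]; Y=-s*D[:,0]+c*D[:,1]
            print(n,t,m.sum(),w.round(4),"q",np.median(np.arctan2(-X,-Y)).round(3))
E
python3 knob.py
```

```text
17.7 [ 0.5164 -0.0443  0.1475] tool y deg -168.79 [ 1.5 -0.8 -0.2]
top bar 114 [0.5841 0.2558 0.0932] q -1.007
side red 13 [ 0.5181 -0.039   0.1325] q 1.29
side bar 571 [0.5422 0.2537 0.0928] q -1.005
```

Request:
step_arm([
  [0, 0.003, -0.02, 0, 0.05],
  [0, 0, -0.02, 0, 0.05],
  [0, 0, -0.015, 0, 0.05],
  [0, 0, -0.01, 0, 0.05],
  [0, 0, -0.005, 0, 0.03],
  [0, 0, 0, 0, 0.026],
  [0, 0, 0, 0, 0.026],
  [0, 0, 0, 0, 0.026],
])

```text
clock: 18.6
tool_pos: [0.5174, -0.0397, 0.0781]
orientation: [-0.0, 0.773, -0.634, 0.0]
ft_force: [0.6, -0.4, -0.2]
gripper_width: 0.309
finger_force: 0.0
```

Run:
```python
import numpy as np
H=np.array([.4872,.1068]);p=np.array([.5172,-.0399])
ex=np.array([.0762,.9971]);ey=np.array([-.9971,.0762])
K=lambda q:H+.15*(-np.sin(q)*ex-np.cos(q)*ey)
print(K(1.29))
qs=np.r_[np.linspace(1.29,.29,16)[1:],np.linspace(.29,-.03,9)[1:]]
pr=p;acc=p.copy()
for q in qs:
    s=np.round(K(q)-acc,4);acc=acc+s;print(round(q,3),s.tolist(),K(q).round(4))
```

```text
[ 0.51766524 -0.04007479]
1.223 [0.0102, 0.0022] [ 0.5274 -0.0377]
1.157 [0.0095, 0.003] [ 0.5369 -0.0347]
1.09 [0.0093, 0.0036] [ 0.5462 -0.0311]
1.023 [0.0091, 0.0042] [ 0.5553 -0.0269]
0.957 [0.0087, 0.0049] [ 0.564 -0.022]
0.89 [0.0085, 0.0054] [ 0.5725 -0.0166]
0.823 [0.008, 0.0059] [ 0.5805 -0.0107]
0.757 [0.0076, 0.0065] [ 0.5881 -0.0042]
0.69 [0.0072, 0.007] [0.5953 0.0028]
0.623 [0.0067, 0.0074] [0.602  0.0102]
0.557 [0.0061, 0.0079] [0.6081 0.0181]
0.49 [0.0057, 0.0082] [0.6138 0.0263]
0.423 [0.0051, 0.0086] [0.6189 0.0349]
0.357 [0.0045, 0.009] [0.6234 0.0439]
0.29 [0.0039, 0.0092] [0.6273 0.0531]
0.25 [0.002, 0.0056] [0.6293 0.0587]
0.21 [0.0018, 0.0057] [0.6311 0.0644]
0.17 [0.0016, 0.0058] [0.6327 0.0702]
0.13 [0.0013, 0.0059] [0.634  0.0761]
0.09 [0.0011, 0.0059] [0.6351 0.082 ]
0.05 [0.0009, 0.0059] [0.636  0.0879]
0.01 [0.0006, 0.006] [0.6366 0.0939]
-0.03 [0.0004, 0.006] [0.637  0.0999]
```

Request:
step_arm([
  [0.0102, 0.0022, 0, 3.8, 0.026],
  [0.0095, 0.003, 0, 3.8, 0.026],
  [0.0093, 0.0036, 0, 3.8, 0.026],
  [0.0091, 0.0042, 0, 3.8, 0.026],
  [0.0087, 0.0049, 0, 3.8, 0.026],
  [0.0085, 0.0054, 0, 3.8, 0.026],
  [0.008, 0.0059, 0, 3.8, 0.026],
  [0.0076, 0.0065, 0, 3.8, 0.026],
])

```text
clock: 19.4
tool_pos: [0.5882, -0.0041, 0.078]
orientation: [-0.0, 0.913, -0.408, 0.0]
ft_force: [-0.5, -0.3, -0.2]
gripper_width: 0.306
finger_force: 0.4
```

Request:
step_arm([
  [0.0072, 0.007, 0, 3.8, 0.026],
  [0.0067, 0.0074, 0, 3.8, 0.026],
  [0.0061, 0.0079, 0, 3.8, 0.026],
  [0.0057, 0.0082, 0, 3.8, 0.026],
  [0.0051, 0.0086, 0, 3.8, 0.026],
  [0.0045, 0.009, 0, 3.8, 0.026],
  [0.0039, 0.0092, 0, 3.8, 0.026],
  [0, 0, 0, 0, 0.026],
])

```text
clock: 20.2
tool_pos: [0.6277, 0.054, 0.0779]
orientation: [-0.0, 0.982, -0.187, 0.0]
ft_force: [-0.3, -0.4, 0.5]
gripper_width: 0.3
finger_force: 0.0
```

Request:
step_arm([
  [0.002, 0.0056, 0, 2.3, 0.026],
  [0.0018, 0.0057, 0, 2.3, 0.026],
  [0.0016, 0.0058, 0, 2.3, 0.026],
  [0.0013, 0.0059, 0, 2.3, 0.026],
  [0.0011, 0.0059, 0, 2.3, 0.026],
  [0.0009, 0.0059, 0, 2.3, 0.026],
  [0, 0, 0, 0, 0.026],
])

```text
clock: 20.9
tool_pos: [0.6357, 0.0875, 0.0778]
orientation: [0.0, 0.998, -0.07, 0.0]
ft_force: [-0.1, -0.1, -0.2]
gripper_width: 0.31
finger_force: 0.0
```

Request:
step_arm([
  [0.0006, 0.004, 0, 1.5, 0.026],
  [0.0003, 0.003, 0, 1, 0.026],
  [0.0002, 0.003, 0, 0, 0.026],
  [0, 0, 0, 0, 0.026],
])

```text
clock: 21.3
tool_pos: [0.637, 0.0978, 0.0776]
orientation: [0.0, 0.999, -0.047, 0.0]
ft_force: [0.5, -3.0, 1.5]
gripper_width: 0.307
finger_force: 1.8
```

Request:
step_arm([
  [0, 0.002, 0, 0, 0.026],
  [0, 0.001, 0, 0, 0.026],
  [0, 0, 0, 0, 0.026],
])

```text
clock: 21.6
tool_pos: [0.6369, 0.0981, 0.0776]
orientation: [0.002, 0.999, -0.048, -0.0]
ft_force: [3.6, -15.6, 0.5]
gripper_width: 0.303
finger_force: 7.2
```

```bash
python3 knob.py
```

```text
21.6 [0.6369 0.0981 0.0776] tool y deg -95.45 [  3.6 -15.6   0.5]
top bar 391 [0.574  0.2483 0.0945] q -0.897
side red 9 [0.631  0.0958 0.132 ] q -0.0
side bar 632 [0.5722 0.2475 0.093 ] q -0.966
```

At the end stop (15 N, q≈0). Centring, opening and lifting away.

Request:
step_arm([
  [0, -0.003, 0, 0, 0.032],
  [0, -0.002, 0, 0, 0.04],
  [0, 0, 0, 0, 0.04],
  [0, 0, 0.02, 0, 0.04],
  [0, 0, 0.04, 0, 0.04],
  [0, 0, 0.04, 0, 0.04],
  [0.01, -0.04, 0.03, 0, 0.04],
  [0.01, -0.045, 0, 0, 0.04],
  [0, -0.045, 0, 0, 0.04],
  [0, -0.04, 0, 0, 0.04],
])

```text
clock: 22.7
tool_pos: [0.6568, -0.0743, 0.2071]
orientation: [-0.0, 0.999, -0.047, 0.0]
ft_force: [0.5, -0.3, -0.4]
gripper_width: 0.472
finger_force: 0.0
```

```bash
python3 knob.py; python3 prof.py side | cut -c1-330; python3 look.py g .59 .14 .09
```

```text
22.7 [ 0.6568 -0.0743  0.2071] tool y deg -95.37 [ 0.5 -0.3 -0.4]
top red 20 [0.6353 0.0928 0.1315] q 0.019
top bar 244 [0.5999 0.0989 0.097 ] q -0.008
side red 59 [0.6343 0.1027 0.1294] q -0.05
side bar 705 [0.5767 0.1871 0.0934] q -0.879
side -78 [(-89, 95.2, 4), (-73, 94.5, 11), (-65, 84.7, 7), (-57, 84.6, 6), (-49, 83.0, 4), (-41, 83.5, 6), (-33, 84.8, 7), (-25, 83.4, 6), (-17, 83.6, 5), (-9, 85.4, 6), (-1, 85.5, 5), (7, 85.0, 5), (15, 84.7, 8), (23, 84.9, 6), (31, 84.7, 5), (39, 84.3, 10), (47, 83.9, 7), (55, 83.1, 9), (63, 84.1, 6)]
side -55 [(-81, 103.6, 5), (-73, 96.2, 37), (-65, 84.3, 17), (-57, 83.6, 13), (-49, 84.0, 11), (-41, 83.6, 17), (-33, 83.9, 8), (-9, 82.5, 4), (-1, 84.8, 11), (7, 83.1, 17), (15, 83.2, 18), (23, 83.9, 16), (31, 83.1, 18), (39, 83.6, 16), (47, 82.7, 17), (55, 83.2, 19), (63, 83.8, 14)]
side -35 [(-89, 95.6, 10), (-81, 95.2, 14), (-73, 94.0, 22), (-65, 85.4, 20), (-57, 82.3, 16), (-49, 83.3, 15), (-41, 83.0, 14), (-33, 83.2, 6), (7, 91.5, 45), (15, 82.7, 16), (23, 82.6, 15), (31, 82.6, 16), (39, 83.4, 17), (47, 83.6, 19), (55, 83.3, 17), (63, 84.3, 12
[... 393 characters left out ...]
 (-65, 84.5, 22), (-57, 82.7, 14), (-49, 83.5, 16), (-41, 83.0, 18), (-33, 82.7, 16), (-25, 83.7, 14), (-17, 82.2, 17), (-9, 83.1, 15), (-1, 83.6, 22), (7, 83.9, 15), (15, 82.9, 19), (23, 83.5, 16), (31, 83.8, 17), (39, 83.6, 22), (47, 83.6, 21), (55, 82.8, 19), (63, 83.
side 78 [(-89, 95.4, 5), (-81, 96.0, 4), (-73, 92.3, 14), (-65, 65.9, 19), (-57, 64.2, 21), (-49, 44.1, 21), (-41, 52.6, 19), (-33, 60.2, 21), (-25, 59.7, 20), (-17, 60.9, 20), (-9, 71.4, 18), (-1, 54.0, 16), (7, 65.9, 21), (15, 61.1, 23), (23, 63.6, 24), (31, 59.5, 19), (39, 50.4, 22), (47, 61.0, 19), (55, 49.2, 22), (63, 60.4,
22.85 [ 0.6565 -0.0752  0.2067] [ 0.4  0.2 -0.4]
top crop origin 134 133
side crop origin 171 212
```

View pics/g.png

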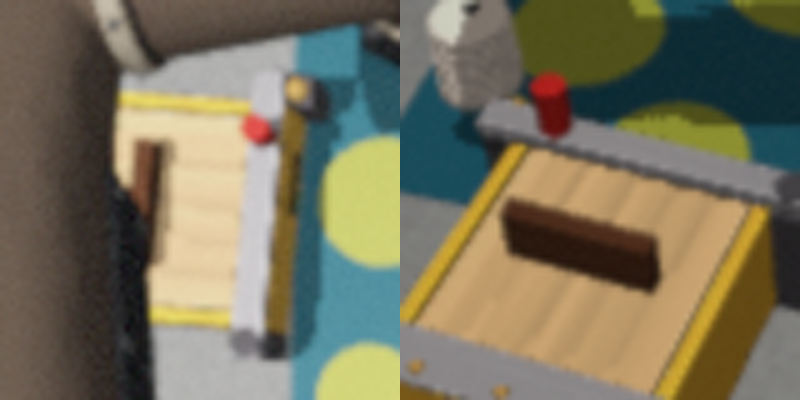

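The bar lies fully across the lid front, past the brass ball at (298,88) in the top crop. The lid is flush at 83 mm and the arm is clear, so I'm handing in.

```bash
python3 -c "
from h import *
print(order.finish_job())"
```

```text
the job is handed in; nothing more can be done
None
```

The job is handed in at about 23 s on the robot's clock: the lid lies flush in the crate under the lip, the keeper bar is shut at its end stop past the brass ball, and the arm is clear of everything. I didn't re-measure the cups or the bottle at the end.

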